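# Hold the pump cover over its studs for the gasket

### The arm

A 7-joint arm with a two-finger parallel gripper is mounted at the origin on the work surface. World frame = base frame: x ahead of the robot, y to its left, z up, the work surface at z = 0. Lengths are in m, angles in rad, forces in N, time in s.
With the tool pointing down it reaches from about 0.4 to 0.85 m from the base axis. Payload 4.5 kg.
Tool frame: the origin (TCP) lies on the mounting face of the last link; the fingertips stand 166 mm ahead of it and the grasp point (between the pads) lies 147 mm ahead of it; y points along the fingers, z is the direction in which the jaws open and shut, and the axes are right-handed (so a half turn about y gives the same grasp; the last joint's range is limited). The gripper opens to 88 mm and grips with 3 to 60 N. Pads are 18 mm wide; open, the fingers measure 123 mm over their backs; the gripper's body (75 mm by 187 mm) begins 45 mm behind the grasp point.
Start: joints at [-1.086, 0.689, -0.195, 1.565, 0.157, 0.902, -0.215], TCP at [0.272, 0.563, 0.405] pointing down, gripper open.
Joint ranges: [-3.01, 3.01], [-0.46, 2.08], [-1.47, 1.51], [0.13, 2.56], [-1, 4.14], [0.04, 2.09], [-2.66, 2.66]. Speed limits (rad/s): [2.57, 2.57, 3.14, 3.14, 3.14, 3.14, 3.14].

### API

Orientations are given as a unit quaternion [x, y, z, w].
In Python, from plant import r gives the robot as it stands.
- The arm moves only by the tool arm_command, never from a script. Its argument "deltas" is a list of rows, each an object of numbers: "dx", "dy", "dz": the shift along the tool's x, y, z each as a share of 1000 mm, from -1 to 1; "wx", "wy", "wz": the turn, a rotation vector about the tool's x, y, z each as a share of 45 degrees, from -1 to 1. In form: [{"dx": .., "dy": .., "dz": .., "wx": .., "wy": .., "wz": ..}, ...]. A call has exactly 5 rows; each row is the pose to reach, as a shift and turn from the pose commanded when the call began, along the tool's axes at that moment; what a row does not reach only later rows make up. A row lasts 1/10 s, in which the tool goes at most 50 mm and 8.59 degrees, less where a joint would pass 70% of its speed; a pose out of reach is approached as far as the arm can. A call with a number of a shift or a turn outside -1 to 1 is refused whole. A call with a gripper value outside its range is refused whole. "claw" is the opening, from -1 (shut) to 1 (fully open), set as the call begins (left out, the last holds). The fingers move at their own pace and stop on an object; "grip_force" is the grip in N (left out, the last holds). Time passes only in rows, so rows that repeat a pose let the fingers close, or fill a call up. It gives the time, the measured TCP pose, the force and the opening at its end, in the units of the state.
- r.get_state(): the state, without advancing time (a new reading comes with each control period).
- r.snapshot(name): name is "scene" or "side" or "wrist"; returns the picture (480x640x3 uint8, red, green, blue); there is no depth.
- r.get_calibration(name): a dict with "vertical_fov" (degrees; the focal length in pixels is half the picture's height over the tangent of half this angle, whatever the lens; pixels are square), "cx", "cy" (the principal point, pixels), "R" (3x3) and "t" (3): a world point X has camera coordinates R X + t. Camera axes: x right, y down, z forward; pixel columns grow to the right and rows downward; lengths in m; the calibration is good to about 2 mm. A picture is of the moment at which its call begins: read the wrist's pose just before it. get_calibration takes no time and is no camera call; for the wrist camera it gives the pose at the moment of the call.
- r.finish_job(): hands the job in, once; it reports no verdict.
The state is a dict: "clock": time; "q": joint angles; "qd": joint speeds; "joint_torque": joint torques, N m; "tool_pos": TCP position; "eef_rot": TCP orientation; "contact_force": force on the tool from outside, world axes, zero at the start; "moment": the same for the moment, N m; "opening": opening from 0.0 (shut) to 1.0 (fully open).
Only numpy, scipy, OpenCV 4.12 (cv2) and the standard library are available. Lean on these libraries where they do the work, as an engineer would, in place of code of your own. Each camera call takes 0.05 s, during which the arm holds its last target.

### The job

Lock the pump housing in its fixture by pressing the sprung clamp lever down until its catch holds it and let go of the lever; then pick up the cover with two ears, carry it over the pipe rack, and hold it level over the housing with its two holes in line with the two studs, about 15 mm above the stud tips, so that I can slip the gasket under. Do not let the cover touch the fixture or the studs, do not knock against the pipe rack or shift the round cover and the other things on the bench. Finish still holding the cover there, steady: do not lower it or let go.

Things in the scene. Friction and masses are not known exactly. Their poses are not given: they have to be found in the camera images.
- fixture: Fixture fixed to the bench: dark base plate 170 x 250 x 12 mm (x, y, z); a grey round pump housing, 84 mm diameter, open on top, at y = +50 mm, rim 65 mm above the bench, with two ears at x = +/-50 mm, each with an upright 8 mm stud (tip 85 mm above the bench); a pipe stub to +y; the clamp lever at y = -85 mm. Origin: centre of the plate's underside, on the bench.
- stud_tips (a point): Point midway between the two stud tips, at their height (85 mm above the bench), on the housing's axis; its axes are the fixture's. The studs stand 50 mm either way along its x axis.
- clamp_lever (a joint): Sprung steel lever along the fixture's x, pad end to -x, hinge at fixture x = +55 mm, z = 62 mm; rad. 0: up (tilted 0.2 rad up); grows as the pad is pressed down; hard stop 0.45. A ball catch resists from about 0.14 (10 to 15 N on the pad) to 0.27, where it gives way; past it the lever stays down by itself, near 0.375, when let go. Let go before that, it springs up.
- lever_pad (a point): Centre of the top of the black pad at the lever's free end, 130 mm from the hinge; pad 45 mm (along the lever) x 34 mm. About 95 mm above the bench when up, 37 mm when fully down. Axes turn with the lever; when it is up they are the fixture's.
- cover: The cover for this housing: loose aluminium disc, 84 mm diameter, with two ears along its x (131 mm over the ears), 10 mm thick, about 0.4 kg; a 12 mm hole in each ear at x = +/-50 mm. On top, along x, a grip rib 64 mm long, 18 mm wide, from 10 to 44 mm above the underside. Lies flat, rib up; same after half a turn. Origin: centre of the underside.
- round_cover: A cover for another pump, not to be used: plain aluminium disc 108 mm in diameter without ears, 10 mm thick, three dark holes, with the same grip rib (64 x 18 mm, 10 to 44 mm high, along x). Origin: centre of the underside. Lies flat on the bench.
- pipe_rack: Copper pipe 22 mm in diameter, 300 mm long, lying along the rack's x on two wooden stands that are fixed to the bench between the covers and the fixture; top of the pipe at 128 mm. Origin: on the bench under the pipe's middle.
- spray_can: Bystander: spray can standing, 54 mm diameter, 160 mm tall. Origin: centre of its foot.
- jar: Bystander: jar standing, 64 mm diameter, 85 mm tall. Origin: centre of its foot.
- tape_roll: Bystander: grey tape roll lying flat, 90 mm diameter, 35 mm high. Origin: centre of its underside.
- screwdriver: Bystander: screwdriver lying along its x axis. Origin: near its middle, on the bench.
- wrench: Bystander: wrench lying along its x axis. Origin: near its middle, on the bench.
- elbow: Bystander: copper pipe elbow lying flat, legs about 60 mm, 26 mm thick. Origin: on the bench under the first leg (along x), 18 mm before the bend.
- tin: Bystander: tin standing, 72 mm diameter, 100 mm tall. Origin: centre of its foot.
There are look-alikes about, which are no part of the job. Leave any blue or pink look-alike of the cover alone.

How it is judged:
On the way, in this order (a step that is already met when the one before it is completed fails the run):
1. the clamp lever is held down by its catch alone, with the robot off the fixture (value of joint clamp_lever above 0.34 rad and contact force between each of the arm, the fingers and fixture below 0.5 N and height (world z) of cover below 0.02 m), for 0.3 s.
2. the eared cover is lifted above the height of the pipe rack (height (world z) of cover above 0.13 m and contact force between the fingers and cover above 1 N), for 0.1 s.
At the end, for the whole second after the job is handed in: Lever still down on its catch (above 0.34 rad); eared cover held in the fingers, at rest, underside 4 to 28 mm above the stud tips, centre within 7 mm of the housing axis, holes in line with the studs within 0.12 rad, level within 0.12 rad, not touching the fixture (value of joint clamp_lever above 0.34 rad and z of cover in the frame of stud_tips between 0.004 and 0.028 m and horizontal distance between cover and stud_tips below 0.007 m and angle between the x axis of cover and the x axis of fixture, either way round below 0.12 rad and angle between cover's own z axis and vertical below 0.12 rad and contact force between cover and fixture below 0.1 N and contact force between the fingers and cover above 1 N and linear speed of cover below 0.02 m/s and angular speed of cover below 0.1 rad/s); the arm keeps its last pose, push and grip.
It fails at once if the cover touches the fixture or its studs (contact force between cover and fixture above 1 N).
It fails at once if the pipe rack is knocked (contact force between pipe_rack and anything else above 3 N).
It fails at once if the round cover is shifted by more than 25 mm (distance of round_cover from where it was at the start of the episode above 0.025 m).
It fails at once if another thing on the bench is shifted by more than 25 mm (distance of any of spray_can, jar, tape_roll, screwdriver, wrench, elbow, tin from where it was at the start of the episode above 0.025 m).
It also fails if it takes over 70 s, if anything falls off the work surface, if the arm or the gripper's body presses on something with over 40 N, if the wrist force passes 120 N, or if a joint passes its speed limit or range.

## Working session

There is one attempt and no reset: what is moved stays moved. The work goes in short steps, Python scripts to look and compute and a tool call to move; the robot and the scene stay as the last step left them, time stands still between calls to the robot, and variables do not carry over. Pictures are saved under pics/ and viewed, and the job is handed in when it is done.

Besides the shell and the picture viewer there is one more tool, called after "Call:" by a JSON object that holds its "op" and its "data". arm_command: Moves the arm, as the interface text tells. Shift numbers are shares of 1000 mm and turn numbers shares of 45 degrees, none past 1 either way. Its arguments: {"type":"object","properties":{"deltas":{"type":"array","items":{"type":"object","properties":{"dx":{"type":"number","minimum":-1,"maximum":1},"dy":{"type":"number","minimum":-1,"maximum":1},"dz":{"type":"number","minimum":-1,"maximum":1},"wx":{"type":"number","minimum":-1,"maximum":1},"wy":{"type":"number","minimum":-1,"maximum":1},"wz":{"type":"number","minimum":-1,"maximum":1}}}},"claw":{"type":"number"},"grip_force":{"type":"number"}},"required":["deltas"]}

```bash
ls; mkdir -p pics
python3 - <<'E'
from plant import r
import cv2
s=r.get_state()
print(s)
for n in ("scene","side","wrist"):
    c=r.get_calibration(n); print(n,c)
    cv2.imwrite(f"pics/{n}0.png",cv2.cvtColor(r.snapshot(n),cv2.COLOR_RGB2BGR))
E
```

```text
pics
{'clock': 0.0, 'q': array([-1.08620513,  0.68998812, -0.19451513,  1.56631989,  0.15732756,
        0.90246934, -0.21507208]), 'qd': array([-1.95141142e-03, -1.59653220e-03, -2.13702254e-04,  1.74811571e-03,
       -1.93281503e-03,  9.52111383e-05,  6.44274275e-04]), 'joint_torque': array([-9.91938759e-04, -5.27566946e+01, -1.26733683e+00, -1.53438735e+01,
       -5.27415995e-02,  6.45559427e-03,  1.48752588e-04]), 'tool_pos': array([0.27218784, 0.56226782, 0.40391363]), 'eef_rot': array([ 0.68985725, -0.15807974,  0.15789775, -0.68860444]), 'contact_force': array([0.13427719, 0.12021405, 0.12423581]), 'moment': array([ 0.01038298,  0.02854168, -0.02746607]), 'opening': 1.0002316520772299}
scene {'vertical_fov': 56.68627371889519, 'cx': 317.8185034526297, 'cy': 238.6586099026324, 'R': array([[ 0.58574397,  0.81046148,  0.00749624],
       [ 0.69573696, -0.49804182, -0.51759485],
       [-0.41575724,  0.30839347, -0.855593  ]]), 't': array([-0.30635609, -0.32540522,  1.50432398])}
side {'vertical_fov': 43.15984668117441, 'cx': 315.8359083764301, 'cy': 245.82300836769653, 'R': array([[ 0.74749501, -0.66406799, -0.01627613],
       [-0.49607035, -0.54176108, -0.67853455],
       [ 0.4417753 ,  0.5152753 , -0.73438815]]), 't': array([-0.39872199,  0.2927309 ,  1.34405963])}
wrist {'vertical_fov': 65.36326683922633, 'cx': 326.801681214534, 'cy': 238.88792498436402, 'R': array([[ 0.43665298,  0.89962829, -0.00176669],
       [ 0.86964782, -0.42159696,  0.25684367],
       [ 0.230319  , -0.11368795, -0.96645135]]), 't': array([-0.62349055, -0.0359832 ,  0.38982855])}
```

View pics/scene0.png

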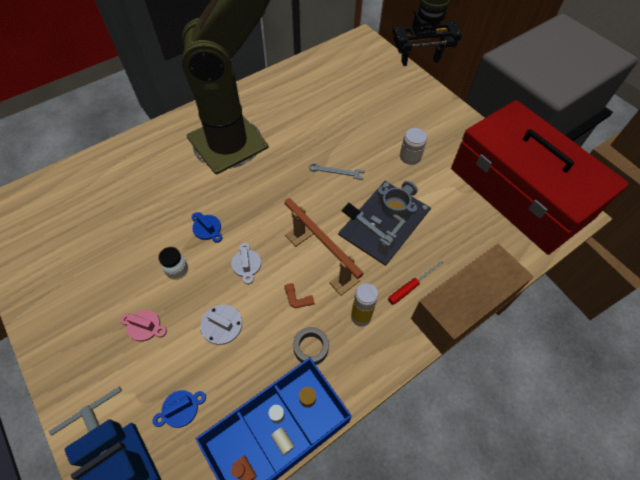

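View pics/side0.png

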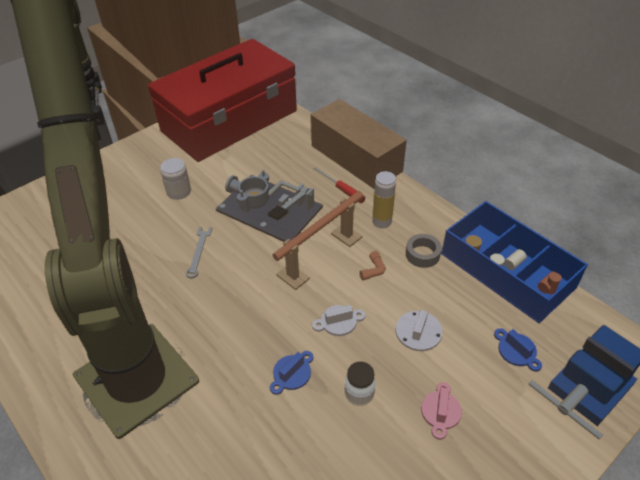

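View pics/wrist0.png

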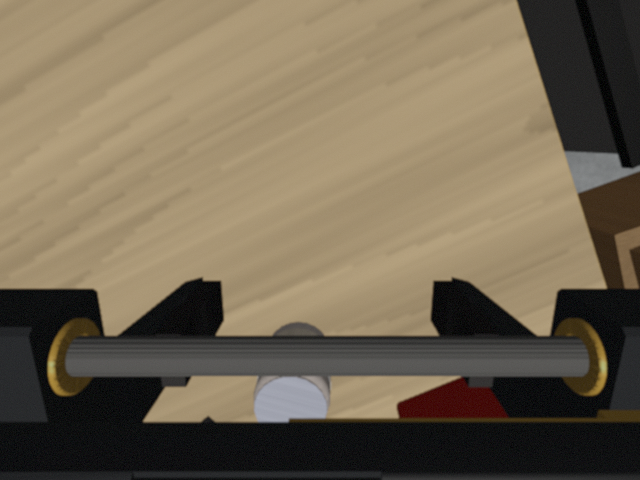

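The eared cover is at about scene (246,264) and side (339,319). The fixture is at scene (386,220) and side (270,205), with the rack between them. The round cover is at scene (221,324). Next I'll enlarge these areas.

```bash
cat > h.py <<'E'
import numpy as np, cv2
from scipy.spatial.transform import Rotation as Rn
import pickle,os
def K(c):
    f=240/np.tan(np.radians(c['vertical_fov']/2)); return np.array([[f,0,c['cx']],[0,f,c['cy']],[0,0,1]])
def ray(c,u,v):
    R=np.array(c['R']);t=np.array(c['t'])
    d=R.T@np.linalg.solve(K(c),[u,v,1.]); return -R.T@t, d/np.linalg.norm(d)
def onz(c,u,v,z):
    o,d=ray(c,u,v); return o+d*(z-o[2])/d[2]
def proj(c,X):
    p=K(c)@(np.array(c['R'])@np.asarray(X,float)+np.array(c['t'])); return p[:2]/p[2]
def tri(obs):
    A=np.zeros((3,3));b=np.zeros(3);L=[]
    for c,u,v in obs:
        o,d=ray(c,u,v);P=np.eye(3)-np.outer(d,d);A+=P;b+=P@o;L.append((o,d))
    X=np.linalg.solve(A,b)
    return X,[np.linalg.norm((np.eye(3)-np.outer(d,d))@(X-o)) for o,d in L]
def crop(img,x0,y0,x1,y1,s,name):
    cv2.imwrite(name,cv2.resize(img[y0:y1,x0:x1],None,fx=s,fy=s,interpolation=cv2.INTER_CUBIC))
E
python3 - <<'E'
from h import *
a=cv2.imread('pics/scene0.png');b=cv2.imread('pics/side0.png')
crop(a,325,165,445,275,6,'pics/sc_fix.png')
crop(b,205,155,335,255,6,'pics/si_fix.png')
crop(a,215,230,285,300,5,'pics/sc_cov.png')
crop(b,300,285,380,350,5,'pics/si_cov.png')
E
```

```text
(no output)
```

View pics/sc_fix.png

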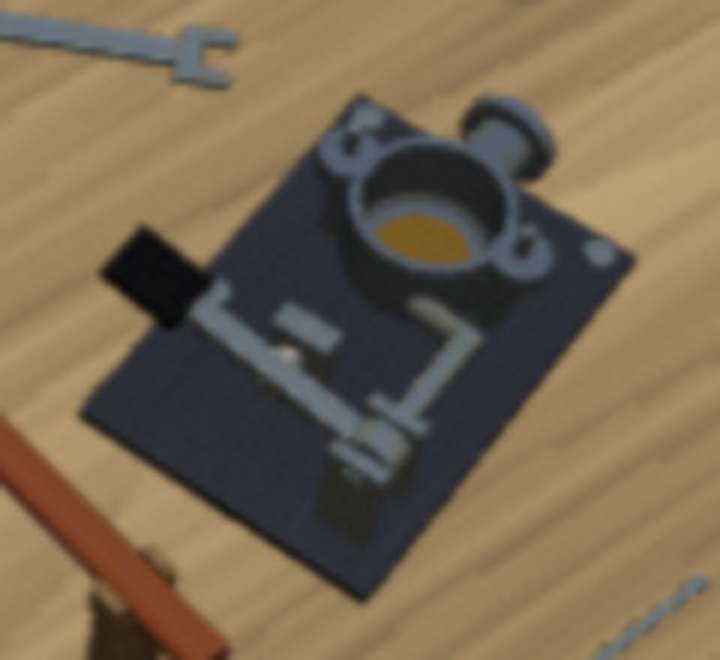

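View pics/si_fix.png

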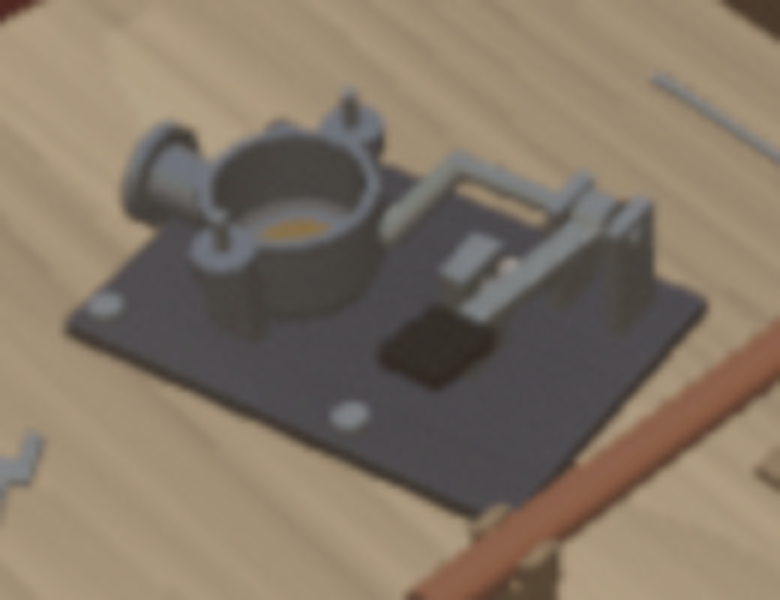

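View pics/sc_cov.png

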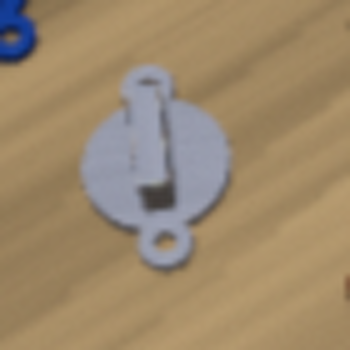

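View pics/si_cov.png

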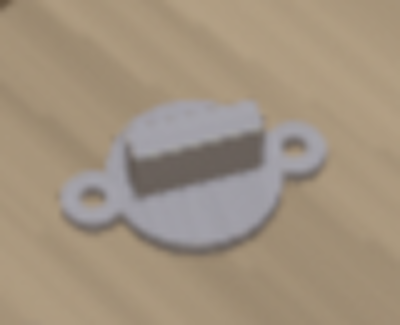

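Run:
```python
from h import *
from plant import r
sc=r.get_calibration('scene');si=r.get_calibration('side')
S=lambda x,y:(325+x/6-.4,165+y/6-.4)
D=lambda x,y:(205+x/6-.4,155+y/6-.4)
print('scene corners');
P={}
for n,p in dict(A=(360,95),B=(635,262),C=(365,595),D=(80,410)).items():
    P[n]=onz(sc,*S(*p),.012);print(n,P[n].round(4))
print('side');Q={}
for n,p in dict(A2=(68,324),D2=(515,515),C2=(706,302)).items():
    Q[n]=onz(si,*D(*p),.012);print(n,Q[n].round(4))
c=sum(P.values())/4;print(c)
for a,b in ('AB','DC'):print(np.linalg.norm(P[a]-P[b]),np.degrees(np.arctan2(*(P[b]-P[a])[1::-1])))
for a,b in ('DA','CB'):print(np.linalg.norm(P[a]-P[b]),np.degrees(np.arctan2(*(P[b]-P[a])[1::-1])))
print('pad',tri([(sc,*S(155,278)),(si,*D(438,346))]))
print('housing rim', tri([(sc,*S(436,202)),(si,*D(294,190))]))
# cover holes, z=.010
C=lambda x,y:(215+x/5-.4,230+y/5-.4)
E=lambda x,y:(300+x/5-.4,285+y/5-.4)
h1=onz(sc,*C(164,243),.008);h2=onz(si,*E(91,196),.008);h3=onz(si,*E(296,149),.008);h4=onz(sc,*C(148,80),.008)
for h in (h1,h4,h2,h3):print('hole',h.round(4))
```

```text
scene corners
A [0.4408 0.3203 0.012 ]
B [0.6044 0.3643 0.012 ]
C [0.6705 0.1286 0.012 ]
D [0.5109 0.0816 0.012 ]
side
A2 [0.44   0.3139 0.012 ]
D2 [0.515  0.0801 0.012 ]
C2 [0.6681 0.1243 0.012 ]
[0.55664142 0.22370875 0.012     ]
0.16935701154517996 15.043236866792203
0.16642462584062295 16.41980067585193
0.2488332279321108 106.34812859269886
0.2447853747674374 105.6719925260333
pad (array([0.51024107, 0.12118699, 0.09002513]), [np.float64(0.0007960240030271939), np.float64(0.0007960240030270837)])
housing rim (array([0.54272407, 0.27127581, 0.06387138]), [np.float64(0.003142988481346091), np.float64(0.003142988481346061)])
hole [ 0.4807 -0.2102  0.008 ]
hole [ 0.3855 -0.1634  0.008 ]
hole [ 0.3918 -0.1666  0.008 ]
hole [ 0.482  -0.2118  0.008 ]
```

Run:
```python
from h import *
from plant import r
a=cv2.imread('pics/scene0.png');b=cv2.imread('pics/side0.png')
crop(a,275,185,375,300,5,'pics/sc_rk.png')
crop(b,265,180,375,295,5,'pics/si_rk.png')
sc=r.get_calibration('scene');si=r.get_calibration('side')
th=np.radians(16);ex=np.array([np.cos(th),np.sin(th),0]);ey=np.array([-ex[1],ex[0],0]);o=np.array([.556,.221,0])
# overlay model points to check
pts=[(x,y,.012) for x in(-.085,.085) for y in(-.125,.125)]+[(sx*.05,.05,.085) for sx in(-1,1)]+[(-.0724,-.085,.095)]
cpts=[]
for n,c,im in(('sc',sc,a),('si',si,b)):
    im=cv2.resize(im,None,fx=6,fy=6,interpolation=cv2.INTER_CUBIC)
    for p in pts:
        u=proj(c,o+ex*p[0]+ey*p[1]+[0,0,p[2]]);cv2.circle(im,tuple(int(v) for v in (u+.5)*6),4,(0,0,255),1)
    im=im[165*6:275*6,325*6:445*6] if n=='sc' else im[155*6:255*6,205*6:335*6]
    cv2.imwrite(f'pics/ov_{n}.png',im)
```

```text
(no output)
```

View pics/sc_rk.png

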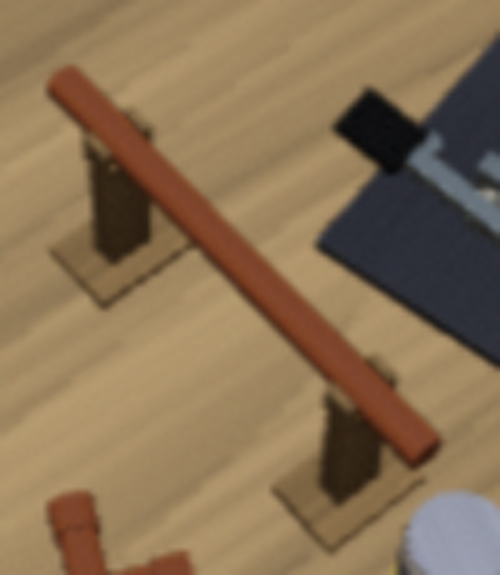

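View pics/si_rk.png

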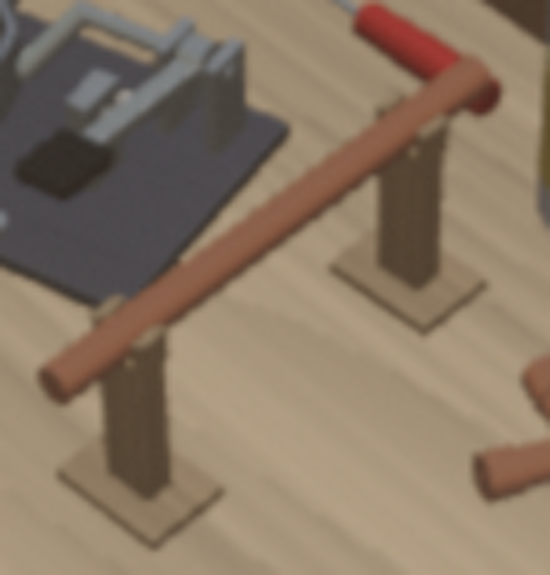

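View pics/ov_sc.png

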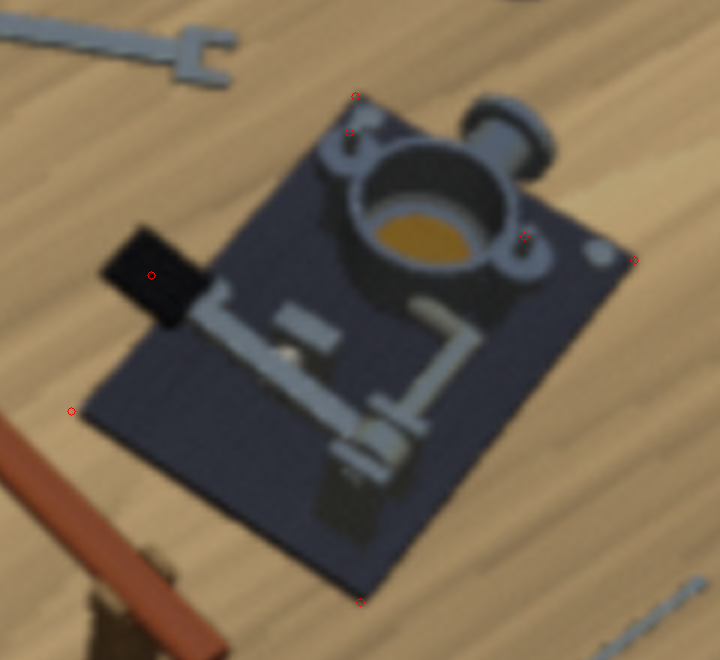

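View pics/ov_si.png

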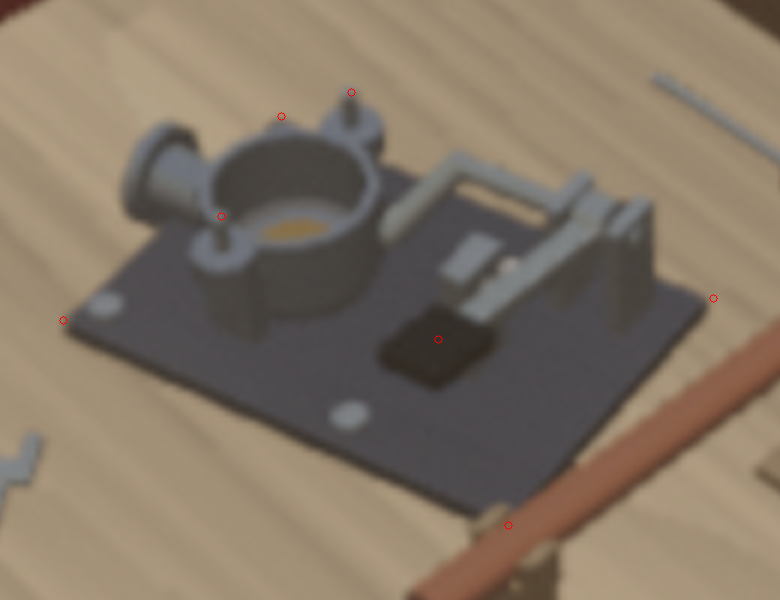

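The fixture estimate projects to within about 2 px in both views: centre (0.556, 0.221), yaw about 16°. Next come the pipe and a refinement by least squares on the measured points.

Run:
```python
from h import *
from plant import r
from scipy.optimize import least_squares
sc=r.get_calibration('scene');si=r.get_calibration('side')
C=lambda x,y:(275+x/5-.4,185+y/5-.4)
E=lambda x,y:(265+x/5-.4,180+y/5-.4)
print('pipe end A',tri([(sc,*C(66,80)),(si,*E(57,382))]))
print('pipe end B',tri([(sc,*C(425,450)),(si,*E(482,85))]))
S=lambda x,y:(325+x/6-.4,165+y/6-.4)
D=lambda x,y:(205+x/6-.4,155+y/6-.4)
obs=[(sc,S(360,95),(-.085,.125,.012)),(sc,S(635,262),(.085,.125,.012)),(sc,S(365,598),(.085,-.125,.012)),(sc,S(81,411),(-.085,-.125,.012)),
(si,D(67,325),(-.085,.125,.012)),(si,D(706,302),(.085,-.125,.012)),(si,D(515,516),(-.085,-.125,.012)),
(si,D(350,94),(.05,.05,.085)),(si,D(222,220),(-.05,.05,.085)),(sc,S(355,133),(-.05,.05,.085)),(sc,S(525,235),(.05,.05,.085)),(sc,S(155,278),(-.0724,-.085,.095)),(si,D(438,344),(-.0724,-.085,.095))]
def f(p):
    th=p[2];o=[]
    for c,u,X in obs:
        W=[p[0]+np.cos(th)*X[0]-np.sin(th)*X[1],p[1]+np.sin(th)*X[0]+np.cos(th)*X[1],X[2]]
        o+=list(proj(c,W)-u)
    return np.array(o)
s=least_squares(f,[.556,.221,.28],loss='soft_l1');print(s.x,np.degrees(s.x[2]));print(f(s.x).reshape(-1,2).round(1))
```

```text
pipe end A (array([ 0.39679805, -0.01371665,  0.1187524 ]), [np.float64(0.0018029789735978482), np.float64(0.0018029789735978393)])
pipe end B (array([0.69118705, 0.004324  , 0.11410387]), [np.float64(0.0044283012128437165), np.float64(0.004428301212843623)])
[0.55681073 0.2219104  0.28505352] 16.33236365340957
[[-0.7  0.2]
 [ 0.1 -0.5]
 [-0.   0.8]
 [-1.2  0.3]
 [-0.7 -0.9]
 [ 1.1 -1.2]
 [-0.8  1.1]
 [ 0.1 -0.5]
 [-0.2 -0.8]
 [-0.7 -0.1]
 [ 0.2  0. ]
 [-0.1 -0.3]
 [ 0.2 -1.2]]
```

```bash
cat >> h.py <<'E'
def goto(s,tip,jaw_deg,L=0.166,tilt=None):
    """tip world point at distance L ahead of TCP, tool y down, jaw z at jaw_deg (mod 180, nearest). prints deltas"""
    R0=Rn.from_quat(s['eef_rot']).as_matrix()
    best=None
    for k in(0,180):
        a=np.radians(jaw_deg+k);z=np.array([np.cos(a),np.sin(a),0]);y=np.array([0,0,-1.]);x=np.cross(y,z)
        R=np.column_stack([x,y,z]);w=Rn.from_matrix(R0.T@R).as_rotvec()
        if best is None or np.linalg.norm(w)<np.linalg.norm(best[1]):best=(R,w)
    R,w=best
    d=R0.T@(np.asarray(tip)-L*R[:,1]-s['tool_pos'])
    print('shift',d.round(4),'turn',(w/np.radians(45)).round(4),'deg',np.degrees(np.linalg.norm(w)).round(2),'jawnow',np.degrees(np.arctan2(R0[1,2],R0[0,2])).round(2),'tip',(s['tool_pos']+L*R0[:,1]).round(4),'F',s['contact_force'].round(2),'t',s['clock'])
E
python3 - <<'E'
from h import *
from plant import r
sc=r.get_calibration('scene');si=r.get_calibration('side')
print('jar top',tri([(sc,171,257),(si,361,374)]))
print('tin',tri([(sc,414,137),(si,174,167)]))
print('can',tri([(sc,366,294),(si,385,181)]))
s=r.get_state();print(Rn.from_quat(s['eef_rot']).as_matrix().round(3))
th=.285
pad=[.5568-.0724*np.cos(th)+.085*np.sin(th),.2219-.0724*np.sin(th)-.085*np.cos(th)];print(pad)
goto(s,pad+[.22],16.33)
E
```

```text
jar top (array([ 0.34216061, -0.35532111,  0.07531841]), [np.float64(0.002055251706811888), np.float64(0.002055251706812041)])
tin (array([0.40834246, 0.45212073, 0.0965614 ]), [np.float64(0.0015799269968144222), np.float64(0.0015799269968143365)])
can (array([ 0.75037969, -0.02496971,  0.14822576]), [np.float64(0.0009453991886850202), np.float64(0.0009453991886850852)])
[[ 0.9   -0.001  0.436]
 [-0.436 -0.001  0.9  ]
 [ 0.    -1.    -0.001]]
[np.float64(0.5112188797077041), np.float64(0.11997296005034158)]
shift [ 0.4078  0.0185 -0.294 ] turn [1.6000e-03 1.0632e+00 8.0000e-04] deg 47.84 jawnow 64.17 tip [0.2721 0.5621 0.2381] F [-0.54  0.1  -0.23] t 0.15
```

Call:
{"op": "arm_command", "data": {"deltas": [{"dx":0.03,"dz":-0.02,"wy":0.1},{"dx":0.07,"dz":-0.05,"wy":0.22},{"dx":0.11,"dz":-0.08,"wy":0.34},{"dx":0.15,"dz":-0.11,"wy":0.46},{"dx":0.19,"dz":-0.14,"wy":0.58}], "claw": -1, "grip_force": 20}}

```text
invalid input at $.deltas[0]: expected keys dx, dy, dz, wx, wy, wz
```

Run:
```python
from h import *
from plant import r
goto(r.get_state(),[.5112,.1200,.22],16.33)
```

```text
shift [ 0.4078  0.0185 -0.294 ] turn [1.6000e-03 1.0632e+00 8.0000e-04] deg 47.84 jawnow 64.17 tip [0.2721 0.5621 0.2381] F [-0.54  0.1  -0.23] t 0.15
```

Call:
{"op": "arm_command", "data": {"deltas": [{"dx":0.03,"dy":0,"dz":-0.02,"wx":0,"wy":0.1,"wz":0},{"dx":0.07,"dy":0,"dz":-0.05,"wx":0,"wy":0.22,"wz":0},{"dx":0.11,"dy":0,"dz":-0.08,"wx":0,"wy":0.34,"wz":0},{"dx":0.15,"dy":0,"dz":-0.11,"wx":0,"wy":0.46,"wz":0},{"dx":0.19,"dy":0,"dz":-0.14,"wx":0,"wy":0.58,"wz":0}], "claw": -1, "grip_force": 20}}

```text
clock: 0.65
tool_pos: [0.3829, 0.3519, 0.4047]
eef_rot: [0.635, -0.311, 0.311, -0.635]
contact_force: [0.6, -1.1, -0.1]
opening: 0.571
```

Run:
```python
from h import *
from plant import r
goto(r.get_state(),[.5112,.1200,.22],16.33)
```

```text
shift [ 0.2619  0.0187 -0.041 ] turn [1.000e-04 4.786e-01 2.000e-04] deg 21.54 jawnow 37.87 tip [0.3829 0.3519 0.2387] F [ 0.59 -1.09 -0.07] t 0.65
```

Call:
{"op": "arm_command", "data": {"deltas": [{"dx":0.05,"dy":0,"dz":-0.008,"wx":0,"wy":0.12,"wz":0},{"dx":0.1,"dy":0,"dz":-0.016,"wx":0,"wy":0.24,"wz":0},{"dx":0.15,"dy":0,"dz":-0.024,"wx":0,"wy":0.36,"wz":0},{"dx":0.2,"dy":0,"dz":-0.032,"wx":0,"wy":0.46,"wz":0},{"dx":0.235,"dy":0,"dz":-0.038,"wx":0,"wy":0.46,"wz":0}]}}

```text
clock: 1.15
tool_pos: [0.4984, 0.1422, 0.4047]
eef_rot: [0.569, -0.42, 0.42, -0.569]
contact_force: [1.5, 0.7, 0.9]
opening: 0.115
```

Run:
```python
from h import *
from plant import r
s=r.get_state()
goto(s,[.5112,.1200,.22],16.33)
c=r.get_calibration('wrist');im=r.snapshot('wrist')[:,:,::-1];cv2.imwrite('pics/w1.png',im)
import pickle;pickle.dump((c,s),open('w1.pkl','wb'))
```

```text
shift [0.0249 0.0187 0.0057] turn [-0.0001  0.0174  0.0017] deg 0.79 jawnow 17.11 tip [0.4985 0.1419 0.2387] F [1.46 0.74 0.88] t 1.15
```

View pics/w1.png

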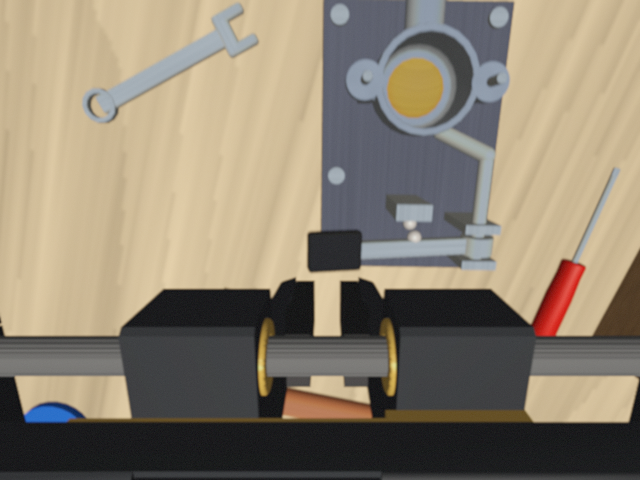

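The wrist view shows the stud tips near (367,77) and (498,80), the black pad at (334,248), and the plate's left edge from (323,0) to (322,265). I'll zoom in on these.

Run:
```python
from h import *
im=cv2.imread('pics/w1.png')
crop(im,290,0,530,290,3,'pics/w1z.png')
```

```text
(no output)
```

View pics/w1z.png

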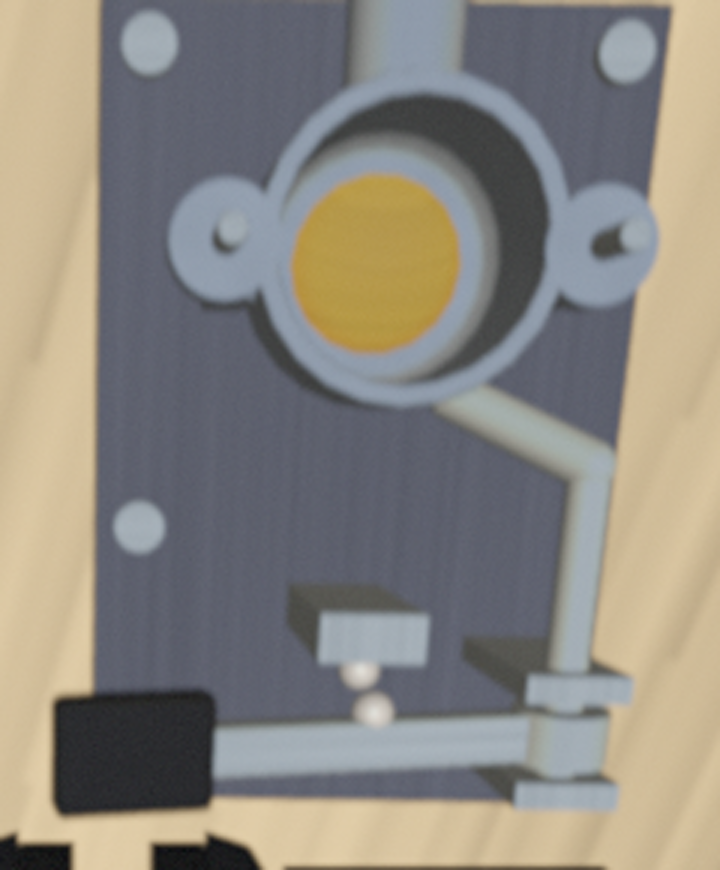

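Run:
```python
from h import *
import pickle
from plant import r
c,s=pickle.load(open('w1.pkl','rb'))
W=lambda x,y:(290+x/3-.33,y/3-.33)
a=onz(c,*W(233,226),.085);b=onz(c,*W(636,233),.085);p=onz(c,*W(136,750),.095)
print(a,b,(a+b)/2,np.linalg.norm(a-b),np.degrees(np.arctan2(*(b-a)[1::-1])),'pad',p)
th=np.radians(16.33);print('pred',.5568-.05*np.sin(th),.2219+.05*np.cos(th))
goto(r.get_state(),[p[0],p[1],.13],16.3)
```

```text
[0.49516159 0.25690829 0.085     ] [0.59145101 0.28476145 0.085     ] [0.5433063  0.27083487 0.085     ] 0.10023697396328733 16.133302898042164 pad [0.51154005 0.1232082  0.095     ]
pred 0.5427415388349834 0.26988291018343635
shift [0.0144 0.1089 0.0063] turn [-0.0016  0.0082  0.0086] deg 0.54 jawnow 16.67 tip [0.5016 0.1348 0.2388] F [ 1.67 -4.16  0.6 ] t 1.2
```

Call:
{"op": "arm_command", "data": {"deltas": [{"dx":0.005,"dy":0.02,"dz":0.002,"wx":0,"wy":0,"wz":0},{"dx":0.01,"dy":0.045,"dz":0.003,"wx":0,"wy":0,"wz":0},{"dx":0.015,"dy":0.075,"dz":0.005,"wx":0,"wy":0,"wz":0},{"dx":0.015,"dy":0.105,"dz":0.005,"wx":0,"wy":0,"wz":0},{"dx":0.015,"dy":0.11,"dz":0.005,"wx":0,"wy":0,"wz":0}]}}

```text
clock: 1.7
tool_pos: [0.5054, 0.1324, 0.292]
eef_rot: [0.571, -0.42, 0.417, -0.568]
contact_force: [-1.0, 0.2, 1.0]
opening: 0.006
```

Run:
```python
from h import *
from plant import r
s=r.get_state();print(s['opening'])
goto(s,[.5113,.1215,.095],16.3)
```

```text
0.005536640747828499
shift [0.0122 0.031  0.0026] turn [ 0.0076  0.0241 -0.0002] deg 1.14 jawnow 17.39 tip [0.5044 0.1321 0.126 ] F [-1.04  0.17  0.98] t 1.7
```

Call:
{"op": "arm_command", "data": {"deltas": [{"dx":0.006,"dy":0,"dz":0.001,"wx":0,"wy":0.02,"wz":0},{"dx":0.012,"dy":0,"dz":0.002,"wx":0,"wy":0.02,"wz":0},{"dx":0.012,"dy":0.005,"dz":0.002,"wx":0,"wy":0.02,"wz":0},{"dx":0.012,"dy":0.01,"dz":0.002,"wx":0,"wy":0.02,"wz":0},{"dx":0.012,"dy":0.015,"dz":0.002,"wx":0,"wy":0.02,"wz":0}]}}

```text
clock: 2.2
tool_pos: [0.5121, 0.1219, 0.2799]
eef_rot: [-0.566, 0.423, -0.423, 0.567]
contact_force: [-0.2, 0.3, 0.8]
opening: 0.008
```

Run:
```python
from h import *
from plant import r
s=r.get_state();print(s['opening'],s['qd'].round(3))
goto(s,[.5113,.1215,.095],16.3)
```

```text
0.008337729115511809 [-0.004  0.098  0.003  0.031  0.004 -0.117 -0.005]
shift [ 0.0001  0.0189 -0.0009] turn [-0.0013  0.004  -0.0004] deg 0.19 jawnow 16.48 tip [0.5123 0.122  0.1139] F [-0.18  0.25  0.76] t 2.2
```

Call:
{"op": "arm_command", "data": {"deltas": [{"dx":0,"dy":0.01,"dz":0,"wx":0,"wy":0,"wz":0},{"dx":0,"dy":0.02,"dz":0,"wx":0,"wy":0,"wz":0},{"dx":0,"dy":0.03,"dz":0,"wx":0,"wy":0,"wz":0},{"dx":0,"dy":0.035,"dz":0,"wx":0,"wy":0,"wz":0},{"dx":0,"dy":0.04,"dz":0,"wx":0,"wy":0,"wz":0}]}}

```text
clock: 2.7
tool_pos: [0.5111, 0.1214, 0.2391]
eef_rot: [0.567, -0.424, 0.423, -0.565]
contact_force: [-3.8, -1.4, 11.8]
opening: 0.008
```

Run:
```python
from h import *
from plant import r
s=r.get_state();print(s['opening'],s['moment'])
goto(s,[.5113,.1215,.042],16.3)
```

```text
0.00781698415128869 [-0.51967635  1.01987002  0.05893724]
shift [-0.0001  0.0311  0.0004] turn [0.0044 0.0039 0.0002] deg 0.26 jawnow 16.47 tip [0.5105 0.1212 0.0731] F [-3.79 -1.38 11.83] t 2.7
```

11.8 N at a tip height of 73 mm means the tip is on the pad and against the catch. I'll keep pressing to about 41 mm.

Call:
{"op": "arm_command", "data": {"deltas": [{"dx":0,"dy":0.007,"dz":0,"wx":0,"wy":0,"wz":0},{"dx":0,"dy":0.014,"dz":0,"wx":0,"wy":0,"wz":0},{"dx":0,"dy":0.021,"dz":0,"wx":0,"wy":0,"wz":0},{"dx":0,"dy":0.027,"dz":0,"wx":0,"wy":0,"wz":0},{"dx":0,"dy":0.031,"dz":0,"wx":0,"wy":0,"wz":0}]}}

```text
clock: 3.2
tool_pos: [0.5125, 0.1218, 0.2083]
eef_rot: [-0.566, 0.423, -0.423, 0.567]
contact_force: [-0.8, -0.1, 4.4]
opening: 0.004
```

Run:
```python
from h import *
from plant import r
s=r.get_state();print(s['opening'],s['moment'])
goto(s,[.5113,.1215,.042],16.3)
```

```text
0.0044247305234518764 [-0.06163159  0.07548116  0.03155297]
shift [-0.      0.0003 -0.0012] turn [-0.0016  0.0038 -0.0001] deg 0.19 jawnow 16.47 tip [0.5127 0.1219 0.0423] F [-0.75 -0.12  4.4 ] t 3.2
```

Call:
{"op": "arm_command", "data": {"deltas": [{"dx":0,"dy":0.002,"dz":0,"wx":0,"wy":0,"wz":0},{"dx":0,"dy":0.003,"dz":0,"wx":0,"wy":0,"wz":0},{"dx":0,"dy":-0.005,"dz":0,"wx":0,"wy":0,"wz":0},{"dx":0,"dy":-0.025,"dz":0,"wx":0,"wy":0,"wz":0},{"dx":0,"dy":-0.06,"dz":0,"wx":0,"wy":0,"wz":0}]}}

```text
clock: 3.7
tool_pos: [0.5112, 0.1216, 0.2682]
eef_rot: [0.568, -0.424, 0.422, -0.565]
contact_force: [0.3, 0.2, -0.1]
opening: 0.006
```

Call:
{"op": "arm_command", "data": {"deltas": [{"dx":0,"dy":-0.04,"dz":0,"wx":0,"wy":0,"wz":0},{"dx":0,"dy":-0.08,"dz":0,"wx":0,"wy":0,"wz":0},{"dx":0,"dy":-0.12,"dz":0,"wx":0,"wy":0,"wz":0},{"dx":0,"dy":-0.14,"dz":0,"wx":0,"wy":0,"wz":0},{"dx":0,"dy":-0.14,"dz":0,"wx":0,"wy":0,"wz":0}], "claw": 1}}

```text
clock: 4.2
tool_pos: [0.5126, 0.1218, 0.412]
eef_rot: [-0.565, 0.422, -0.425, 0.568]
contact_force: [0.0, 0.9, -0.5]
opening: 0.437
```

Run:
```python
from h import *
from plant import r
s=r.get_state();print(s['opening'],s['moment'])
for n in('side','wrist'):
    im=r.snapshot(n)[:,:,::-1];cv2.imwrite(f'pics/{n}2.png',im)
    if n=='side':crop(im,205,155,335,255,5,'pics/side2z.png')
goto(s,[.4353,-.188,.25],63.7)
```

```text
0.4370290266808636 [-0.0568416   0.0396836   0.05270447]
shift [ 0.2752 -0.0051 -0.1619] turn [-0.008  -1.0498  0.0032] deg 47.24 jawnow 16.46 tip [0.5136 0.1221 0.246 ] F [ 0.    0.88 -0.53] t 4.2
```

View pics/side2z.png

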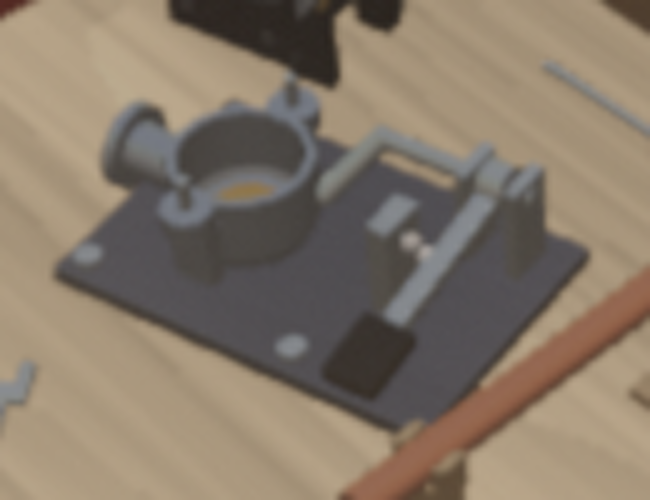

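View pics/wrist2.png

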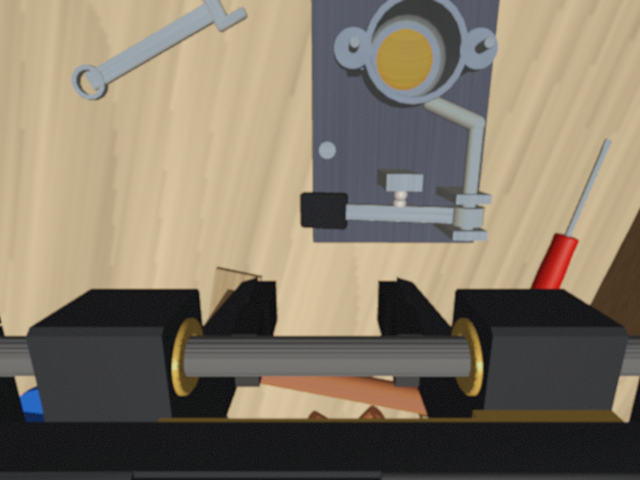

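The lever stays down by itself: the side view shows the pad low and the wrist view shows it off the tool. Now to the cover.

Call:
{"op": "arm_command", "data": {"deltas": [{"dx":0.03,"dy":0,"dz":-0.02,"wx":0,"wy":-0.1,"wz":0},{"dx":0.065,"dy":0,"dz":-0.04,"wx":0,"wy":-0.25,"wz":0},{"dx":0.105,"dy":0,"dz":-0.06,"wx":0,"wy":-0.4,"wz":0},{"dx":0.145,"dy":0,"dz":-0.085,"wx":0,"wy":-0.55,"wz":0},{"dx":0.185,"dy":0,"dz":-0.11,"wx":0,"wy":-0.7,"wz":0}]}}

```text
clock: 4.8
tool_pos: [0.4579, -0.0884, 0.4072]
eef_rot: [0.661, -0.253, 0.25, -0.661]
contact_force: [0.9, -0.4, -0.3]
opening: 0.977
```

Run:
```python
from h import *
from plant import r
s=r.get_state()
goto(s,[.4353,-.188,.25],63.7)
```

```text
shift [ 0.0494 -0.0088 -0.0894] turn [ 0.0017 -0.3421 -0.0039] deg 15.39 jawnow 48.31 tip [ 0.4573 -0.0882  0.2412] F [ 0.87 -0.37 -0.32] t 4.8
```

Call:
{"op": "arm_command", "data": {"deltas": [{"dx":0.025,"dy":0,"dz":-0.02,"wx":0,"wy":-0.1,"wz":0},{"dx":0.055,"dy":0,"dz":-0.04,"wx":0,"wy":-0.2,"wz":0},{"dx":0.085,"dy":0,"dz":-0.06,"wx":0,"wy":-0.3,"wz":0},{"dx":0.105,"dy":0,"dz":-0.075,"wx":0,"wy":-0.34,"wz":0},{"dx":0.105,"dy":0,"dz":-0.075,"wx":0,"wy":-0.34,"wz":0}]}}

```text
clock: 5.3
tool_pos: [0.4861, -0.2171, 0.4067]
eef_rot: [0.688, -0.166, 0.165, -0.687]
contact_force: [0.1, -1.2, -0.3]
opening: 0.999
```

Run:
```python
from h import *
from plant import r
s=r.get_state()
goto(s,[.4353,-.188,.25],63.7)
c=r.get_calibration('wrist');im=r.snapshot('wrist')[:,:,::-1];cv2.imwrite('pics/w3.png',im)
import pickle;pickle.dump((c,s),open('w3.pkl','wb'))
```

```text
shift [-0.0585 -0.0092  0.0028] turn [ 0.0023 -0.0174 -0.003 ] deg 0.8 jawnow 62.92 tip [ 0.4856 -0.2172  0.2407] F [ 0.13 -1.19 -0.33] t 5.3
```

View pics/w3.png

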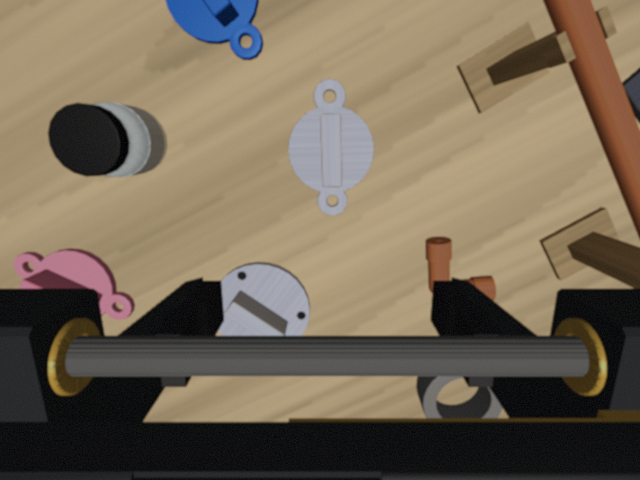

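The eared cover is plain to see, with holes at (329,96) and (332,201) and the rib between them.

Run:
```python
from h import *
import pickle
im=cv2.imread('pics/w3.png')
crop(im,270,65,390,230,4,'pics/w3z.png')
```

```text
(no output)
```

View pics/w3z.png

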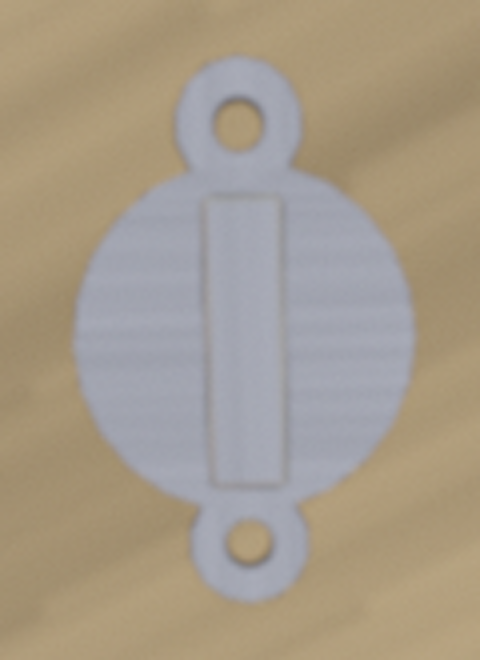

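Run:
```python
from h import *
import pickle
from plant import r
c,s=pickle.load(open('w3.pkl','rb'))
W=lambda x,y:(270+x/4-.375,65+y/4-.375)
a=onz(c,*W(239,124),.009);b=onz(c,*W(250,541),.009)
m=(a+b)/2;th=np.degrees(np.arctan2(*(b-a)[1::-1]));print(a,b,m,np.linalg.norm(a-b),th)
q=[onz(c,*W(*p),.044) for p in((204,196),(281,196),(287,484),(212,484))]
print('rib',sum(q)/4, np.degrees(np.arctan2(*((q[2]+q[3]-q[0]-q[1])[1::-1]))),np.linalg.norm(q[0]-q[1]),np.linalg.norm(q[1]-q[2]))
goto(r.get_state(),[m[0],m[1],.1],th+90)
```

```text
[ 0.39236339 -0.16767166  0.009     ] [ 0.48250608 -0.21054827  0.009     ] [ 0.43743473 -0.18910997  0.009     ] 0.09982037961997575 -25.438219847617084
rib [ 0.43745498 -0.1891015   0.044     ] -25.54755310206704 0.016807621786872406 0.06268483225310176
shift [-0.0544  0.141   0.0006] turn [ 0.0003 -0.0335 -0.0044] deg 1.52 jawnow 63.05 tip [ 0.4856 -0.2143  0.2408] F [ 0.5   0.27 -0.82] t 5.35
```

Call:
{"op": "arm_command", "data": {"deltas": [{"dx":-0.02,"dy":0.02,"dz":0,"wx":0,"wy":-0.034,"wz":-0.004},{"dx":-0.04,"dy":0.055,"dz":0,"wx":0,"wy":-0.034,"wz":-0.004},{"dx":-0.054,"dy":0.09,"dz":0,"wx":0,"wy":-0.034,"wz":-0.004},{"dx":-0.054,"dy":0.125,"dz":0,"wx":0,"wy":-0.034,"wz":-0.004},{"dx":-0.054,"dy":0.141,"dz":0,"wx":0,"wy":-0.034,"wz":-0.004}]}}

```text
clock: 5.85
tool_pos: [0.437, -0.1863, 0.265]
eef_rot: [-0.69, 0.154, -0.152, 0.691]
contact_force: [-0.2, -0.3, -0.5]
opening: 1.002
```

Run:
```python
from h import *
from plant import r
s=r.get_state();print(s['qd'].round(3))
goto(s,[.4374,-.1891,.014],64.5)
```

```text
[-0.14   0.283  0.218  0.056  0.117 -0.398 -0.099]
shift [ 0.0019  0.0849 -0.0024] turn [-0.0004  0.01   -0.0043] deg 0.49 jawnow 64.95 tip [ 0.4365 -0.186   0.099 ] F [-0.21 -0.27 -0.46] t 5.85
```

Call:
{"op": "arm_command", "data": {"deltas": [{"dx":0.002,"dy":0.02,"dz":-0.001,"wx":0,"wy":0.005,"wz":-0.004},{"dx":0.002,"dy":0.04,"dz":-0.001,"wx":0,"wy":0.005,"wz":-0.004},{"dx":0.002,"dy":0.06,"dz":-0.001,"wx":0,"wy":0.005,"wz":-0.004},{"dx":0.002,"dy":0.072,"dz":-0.001,"wx":0,"wy":0.005,"wz":-0.004},{"dx":0.002,"dy":0.077,"dz":-0.001,"wx":0,"wy":0.005,"wz":-0.004}]}}

```text
clock: 6.35
tool_pos: [0.4398, -0.1892, 0.1895]
eef_rot: [0.69, -0.154, 0.156, -0.69]
contact_force: [-0.2, 0.2, -0.6]
opening: 1.001
```

Run:
```python
from h import *
from plant import r
s=r.get_state();print(s['qd'].round(3))
goto(s,[.4374,-.1891,.016],64.5)
```

```text
[-0.026  0.078  0.061 -0.007  0.021 -0.105 -0.019]
shift [-0.0022  0.0075 -0.001 ] turn [-0.0004  0.0037  0.0042] deg 0.25 jawnow 64.66 tip [ 0.4403 -0.1894  0.0235] F [-0.15  0.18 -0.59] t 6.35
```

Call:
{"op": "arm_command", "data": {"deltas": [{"dx":-0.002,"dy":0.003,"dz":-0.001,"wx":0,"wy":0,"wz":0},{"dx":-0.002,"dy":0.006,"dz":-0.001,"wx":0,"wy":0,"wz":0},{"dx":-0.002,"dy":0.007,"dz":-0.001,"wx":0,"wy":0,"wz":0},{"dx":-0.002,"dy":0.007,"dz":-0.001,"wx":0,"wy":0,"wz":0},{"dx":-0.002,"dy":0.007,"dz":-0.001,"wx":0,"wy":0,"wz":0}]}}

```text
clock: 6.85
tool_pos: [0.4381, -0.1907, 0.1841]
eef_rot: [0.69, -0.153, 0.158, -0.689]
contact_force: [-1.3, 0.2, -0.3]
opening: 0.999
```

Run:
```python
from h import *
from plant import r
s=r.get_state();print(s['qd'].round(3))
goto(s,[.4374,-.1891,.016],64.5)
```

```text
[-0.     0.002  0.001 -0.002  0.001  0.002 -0.   ]
shift [-0.0013  0.0021  0.0011] turn [-0.0002  0.0014  0.009 ] deg 0.41 jawnow 64.56 tip [ 0.4392 -0.1912  0.0181] F [-1.28  0.21 -0.27] t 6.85
```

Call:
{"op": "arm_command", "data": {"deltas": [{"dx":0,"dy":0,"dz":0,"wx":0,"wy":0,"wz":0},{"dx":0,"dy":0,"dz":0,"wx":0,"wy":0,"wz":0},{"dx":0,"dy":0,"dz":0,"wx":0,"wy":0,"wz":0},{"dx":0,"dy":0,"dz":0,"wx":0,"wy":0,"wz":0},{"dx":0,"dy":0,"dz":0,"wx":0,"wy":0,"wz":0}], "claw": -1, "grip_force": 40}}

```text
clock: 7.35
tool_pos: [0.438, -0.1905, 0.1837]
eef_rot: [0.69, -0.153, 0.158, -0.689]
contact_force: [-0.1, -0.4, 0.6]
opening: 0.568
```

Call:
{"op": "arm_command", "data": {"deltas": [{"dx":0,"dy":0,"dz":0,"wx":0,"wy":0,"wz":0},{"dx":0,"dy":0,"dz":0,"wx":0,"wy":0,"wz":0},{"dx":0,"dy":0,"dz":0,"wx":0,"wy":0,"wz":0},{"dx":0,"dy":0,"dz":0,"wx":0,"wy":0,"wz":0},{"dx":0,"dy":0,"dz":0,"wx":0,"wy":0,"wz":0}]}}

```text
clock: 7.85
tool_pos: [0.4381, -0.1904, 0.1837]
eef_rot: [0.69, -0.153, 0.158, -0.689]
contact_force: [0.4, 0.9, -0.2]
opening: 0.197
```

Run:
```python
from h import *
from plant import r
s=r.get_state();print(s['qd'].round(3),s['opening'])
goto(s,[.4374,-.1891,.2],64.5)
```

```text
[ 0.     0.002  0.002  0.    -0.001  0.001 -0.001] 0.19685924127954008
shift [-0.     -0.1823  0.001 ] turn [-0.0004  0.002   0.0081] deg 0.38 jawnow 64.59 tip [ 0.4391 -0.1908  0.0177] F [ 0.39  0.91 -0.25] t 7.85
```

Call:
{"op": "arm_command", "data": {"deltas": [{"dx":0,"dy":0,"dz":0,"wx":0,"wy":0,"wz":0},{"dx":0,"dy":0,"dz":0,"wx":0,"wy":0,"wz":0},{"dx":0,"dy":-0.01,"dz":0,"wx":0,"wy":0,"wz":0},{"dx":0,"dy":-0.025,"dz":0,"wx":0,"wy":0,"wz":0},{"dx":0,"dy":-0.045,"dz":0,"wx":0,"wy":0,"wz":0}]}}

```text
clock: 8.35
tool_pos: [0.4372, -0.1904, 0.229]
eef_rot: [0.69, -0.154, 0.157, -0.689]
contact_force: [-0.0, 0.1, -3.0]
opening: 0.198
```

Call:
{"op": "arm_command", "data": {"deltas": [{"dx":0,"dy":-0.03,"dz":0,"wx":0,"wy":0,"wz":0},{"dx":0,"dy":-0.065,"dz":0,"wx":0,"wy":0,"wz":0},{"dx":0,"dy":-0.105,"dz":0,"wx":0,"wy":0,"wz":0},{"dx":0,"dy":-0.14,"dz":0,"wx":0,"wy":0,"wz":0},{"dx":0,"dy":-0.16,"dz":0,"wx":0,"wy":0,"wz":0}]}}

```text
clock: 8.85
tool_pos: [0.4363, -0.1902, 0.3917]
eef_rot: [0.691, -0.153, 0.159, -0.689]
contact_force: [0.5, -0.2, -4.1]
opening: 0.2
```

Run:
```python
from h import *
from plant import r
s=r.get_state();print(s['q'].round(3),s['opening'])
goto(s,[.5432,.2705,.225],106.2)
im=r.snapshot('side')[:,:,::-1];cv2.imwrite('pics/side4.png',im)
```

```text
[ 0.527  0.529 -0.325  2.017  0.281  0.629  1.142] 0.19985703349068898
shift [-1.015e-01 -3.000e-04  4.619e-01] turn [ 0.0045 -0.9259  0.0108] deg 41.67 jawnow 64.54 tip [ 0.4376 -0.1909  0.2257] F [ 0.54 -0.19 -4.12] t 8.85
```

View pics/side4.png

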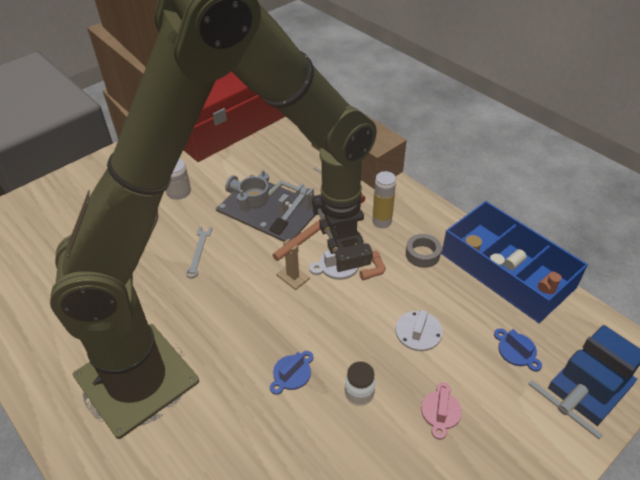

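The cover is held with its underside at about 0.208 m, which clears the pipe. Carrying it across.

Call:
{"op": "arm_command", "data": {"deltas": [{"dx":-0.003,"dy":0,"dz":0.015,"wx":0,"wy":-0.03,"wz":0.005},{"dx":-0.01,"dy":0,"dz":0.045,"wx":0,"wy":-0.09,"wz":0.01},{"dx":-0.018,"dy":0,"dz":0.08,"wx":0,"wy":-0.16,"wz":0.01},{"dx":-0.026,"dy":0,"dz":0.115,"wx":0,"wy":-0.23,"wz":0.01},{"dx":-0.034,"dy":0,"dz":0.15,"wx":0,"wy":-0.3,"wz":0.01}]}}

```text
clock: 9.4
tool_pos: [0.4698, -0.0375, 0.3868]
eef_rot: [0.704, -0.074, 0.07, -0.703]
contact_force: [0.6, 0.2, -4.1]
opening: 0.204
```

Run:
```python
from h import *
from plant import r
s=r.get_state();print(s['q'].round(3),s['opening'])
goto(s,[.5432,.2705,.225],106.2)
```

```text
[ 0.224  0.539 -0.371  2.027  0.318  0.636  1.009] 0.2040943390389913
shift [ 0.0095 -0.0046  0.3165] turn [-6.000e-04 -6.197e-01 -7.400e-03] deg 27.89 jawnow 78.31 tip [ 0.4688 -0.0375  0.2208] F [ 0.64  0.23 -4.09] t 9.4
```

Call:
{"op": "arm_command", "data": {"deltas": [{"dx":0.001,"dy":0,"dz":0.035,"wx":0,"wy":-0.07,"wz":0},{"dx":0.003,"dy":0,"dz":0.075,"wx":0,"wy":-0.15,"wz":0},{"dx":0.005,"dy":-0.002,"dz":0.115,"wx":0,"wy":-0.23,"wz":0},{"dx":0.006,"dy":-0.004,"dz":0.155,"wx":0,"wy":-0.31,"wz":0},{"dx":0.008,"dy":-0.004,"dz":0.195,"wx":0,"wy":-0.39,"wz":0}]}}

```text
clock: 9.9
tool_pos: [0.5175, 0.1518, 0.3905]
eef_rot: [0.707, 0.034, -0.039, -0.706]
contact_force: [1.6, -0.3, -3.0]
opening: 0.202
```

Run:
```python
from h import *
from plant import r
s=r.get_state();print(s['q'].round(3),s['opening'])
goto(s,[.5432,.2705,.225],106.2)
```

```text
[-0.103  0.622 -0.438  1.831  0.359  0.775  0.943] 0.20241030965551812
shift [ 0.0378 -0.0008  0.1154] turn [ 0.0003 -0.2284 -0.0076] deg 10.28 jawnow 95.92 tip [0.5166 0.1516 0.2245] F [ 1.59 -0.26 -2.99] t 9.9
```

Call:
{"op": "arm_command", "data": {"deltas": [{"dx":0.013,"dy":0,"dz":0.035,"wx":0,"wy":-0.08,"wz":0},{"dx":0.024,"dy":0,"dz":0.065,"wx":0,"wy":-0.14,"wz":0},{"dx":0.03,"dy":0,"dz":0.09,"wx":0,"wy":-0.19,"wz":0},{"dx":0.034,"dy":0,"dz":0.104,"wx":0,"wy":-0.22,"wz":0},{"dx":0.035,"dy":0,"dz":0.108,"wx":0,"wy":-0.22,"wz":0}]}}

```text
clock: 10.4
tool_pos: [0.5417, 0.2623, 0.3906]
eef_rot: [-0.7, -0.095, 0.099, 0.701]
contact_force: [-0.2, -0.1, -2.3]
opening: 0.204
```

Run:
```python
from h import *
from plant import r
s=r.get_state();print(s['q'].round(3),s['opening'])
goto(s,[.5432,.2705,.16],106.2)
c=r.get_calibration('wrist')
cv2.imwrite('pics/w5.png',r.snapshot('wrist')[:,:,::-1])
import pickle;pickle.dump((c,s),open('w5.pkl','wb'))
```

```text
[-0.261  0.705 -0.473  1.643  0.386  0.892  0.962] 0.20399284931785389
shift [0.004  0.0646 0.0075] turn [-0.0012 -0.0101 -0.006 ] deg 0.53 jawnow 105.74 tip [0.5409 0.2622 0.2247] F [-0.23 -0.08 -2.3 ] t 10.4
```

View pics/w5.png

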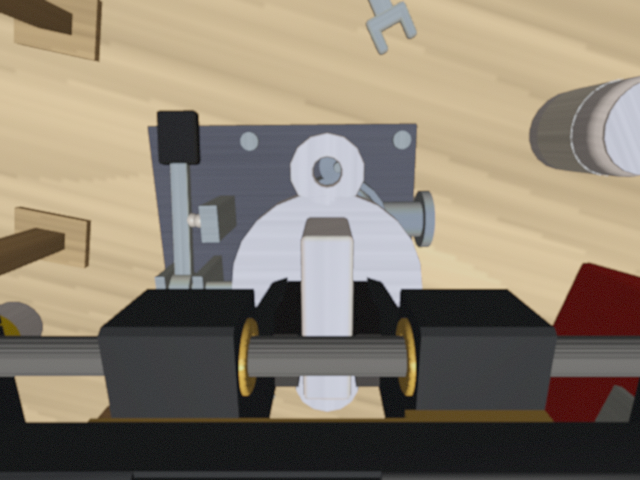

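The cover's front hole at (329,171) already has a stud showing through it, and the lever is down. I'll measure where the cover sits in the gripper.

Run:
```python
from h import *
im=cv2.imread('pics/w5.png')
crop(im,280,125,380,245,6,'pics/w5z.png')
```

```text
(no output)
```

View pics/w5z.png

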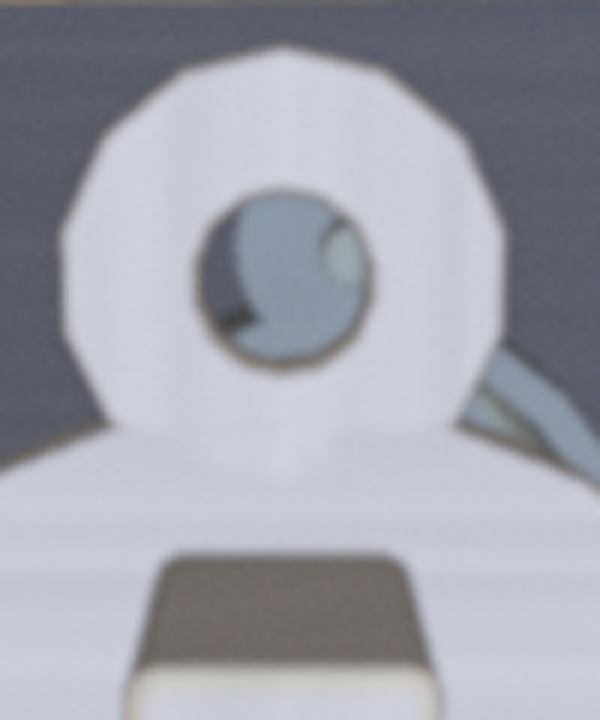

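Run:
```python
from h import *
import pickle
from plant import r
c,s=pickle.load(open('w5.pkl','rb'))
W=lambda x,y:(280+x/6-.42,125+y/6-.42)
R=Rn.from_quat(s['eef_rot']).as_matrix()
tip=s['tool_pos']+.166*R[:,1]
zc=tip[2]-.0177
h=onz(c,*W(285,281),zc+.010)
ra=onz(c,*W(135,666),zc+.044);rb=onz(c,*W(435,666),zc+.044);e=(ra+rb)/2
ax=e-h; ax[2]=0
print('hole tool',R.T@(h-tip),'rib end tool',R.T@(e-tip),'width',np.linalg.norm(ra-rb),'hole-ribend',np.linalg.norm(ax))
d=ax/np.linalg.norm(ax);print('cover axis deg',np.degrees(np.arctan2(d[1],d[0])),'tool x',np.degrees(np.arctan2(R[1,0],R[0,0])))
t=-R[:,0];
print('cover centre world',h-.05*(-R[:,0]), 'tip',tip, 'tilt',R[:,1])
# expected hole in tool at grasp
print('stud seen', onz(c,*W(348,257),.085))
```

```text
hole tool [-0.05260205  0.00794539 -0.00078729] rib end tool [-0.03425519 -0.02614082 -0.00080143] width 0.0166592404516883 hole-ribend 0.01850613700922328
cover axis deg 15.603827444219121 tool x 15.744267081012538
cover centre world [0.53861356 0.26073402 0.21671632] tip [0.54094208 0.2622009  0.22465017] tilt [-4.75010032e-03 -3.87494660e-04 -9.99988643e-01]
stud seen [0.49514643 0.25681684 0.085     ]
```

Run:
```python
from h import *
from plant import r
s=r.get_state();a=np.radians(16.2);x=np.array([np.cos(a),np.sin(a)]);z=np.array([-x[1],x[0]])
t=np.array([.5432,.2706])+.0024*x+.0004*z;print(t)
goto(s,[*t,.118],106.2);goto(s,[*t,.15],106.2)
```

```text
[0.54539311 0.2716537 ]
shift [0.0064 0.1069 0.009 ] turn [-0.0004 -0.0125 -0.0054] deg 0.61 jawnow 105.64 tip [0.5414 0.2612 0.2249] F [ 0.23  0.1  -3.37] t 10.45
shift [0.0063 0.0749 0.009 ] turn [-0.0004 -0.0125 -0.0054] deg 0.61 jawnow 105.64 tip [0.5414 0.2612 0.2249] F [ 0.23  0.1  -3.37] t 10.45
```

Call:
{"op": "arm_command", "data": {"deltas": [{"dx":0.003,"dy":0.01,"dz":0.004,"wx":0,"wy":-0.012,"wz":-0.005},{"dx":0.006,"dy":0.025,"dz":0.009,"wx":0,"wy":-0.012,"wz":-0.005},{"dx":0.006,"dy":0.045,"dz":0.009,"wx":0,"wy":-0.012,"wz":-0.005},{"dx":0.006,"dy":0.06,"dz":0.009,"wx":0,"wy":-0.012,"wz":-0.005},{"dx":0.006,"dy":0.07,"dz":0.009,"wx":0,"wy":-0.012,"wz":-0.005}]}}

```text
clock: 10.95
tool_pos: [0.5458, 0.2691, 0.3199]
eef_rot: [0.701, 0.098, -0.099, -0.7]
contact_force: [0.4, 0.1, -2.8]
opening: 0.201
```

Run:
```python
from h import *
from plant import r
s=r.get_state()
goto(s,[.5454,.2717,.118],106.2)
```

```text
shift [0.0004 0.0359 0.0026] turn [ 0.0016 -0.0045 -0.0013] deg 0.22 jawnow 106.0 tip [0.5457 0.2689 0.1539] F [ 0.35  0.13 -2.77] t 10.95
```

Call:
{"op": "arm_command", "data": {"deltas": [{"dx":0,"dy":0.005,"dz":0.002,"wx":0,"wy":-0.004,"wz":0},{"dx":0,"dy":0.01,"dz":0.0025,"wx":0,"wy":-0.004,"wz":0},{"dx":0,"dy":0.018,"dz":0.0025,"wx":0,"wy":-0.004,"wz":0},{"dx":0,"dy":0.025,"dz":0.0025,"wx":0,"wy":-0.004,"wz":0},{"dx":0,"dy":0.028,"dz":0.0025,"wx":0,"wy":-0.004,"wz":0}]}}

```text
clock: 11.45
tool_pos: [0.5454, 0.2726, 0.2936]
eef_rot: [-0.7, -0.1, 0.099, 0.7]
contact_force: [0.3, -0.3, -3.9]
opening: 0.2
```

Run:
```python
from h import *
from plant import r
s=r.get_state()
goto(s,[.5454,.2717,.118],106.2)
```

```text
shift [-0.0002  0.0096 -0.0009] turn [0.0001 0.0009 0.0019] deg 0.09 jawnow 106.24 tip [0.5456 0.2727 0.1276] F [ 0.29 -0.3  -3.9 ] t 11.45
```

Call:
{"op": "arm_command", "data": {"deltas": [{"dx":0,"dy":0.003,"dz":0,"wx":0,"wy":0,"wz":0},{"dx":0,"dy":0.006,"dz":-0.0005,"wx":0,"wy":0,"wz":0},{"dx":0,"dy":0.008,"dz":-0.0005,"wx":0,"wy":0,"wz":0},{"dx":0,"dy":0.008,"dz":-0.0005,"wx":0,"wy":0,"wz":0},{"dx":0,"dy":0.008,"dz":-0.0005,"wx":0,"wy":0,"wz":0}]}}

```text
clock: 11.95
tool_pos: [0.5457, 0.2724, 0.2864]
eef_rot: [-0.7, -0.101, 0.099, 0.7]
contact_force: [-0.9, 0.1, -2.4]
opening: 0.201
```

Run:
```python
from h import *
from plant import r
import pickle
s=r.get_state()
goto(s,[.5454,.2717,.118],106.2)
c=r.get_calibration('wrist');im=r.snapshot('wrist')[:,:,::-1];cv2.imwrite('pics/w6.png',im);crop(im,150,100,450,300,2.6,'pics/w6z.png')
pickle.dump((c,s),open('w6.pkl','wb'))
for n,(a,b,d,e) in dict(side=(195,125,335,245),scene=(325,145,445,255)).items():
    im=r.snapshot(n)[:,:,::-1];crop(im,a,b,d,e,5,f'pics/{n}6z.png')
```

```text
shift [-0.0005  0.0024 -0.0006] turn [-0.0006  0.001   0.0032] deg 0.15 jawnow 106.25 tip [0.5461 0.2726 0.1204] F [-0.88  0.09 -2.38] t 11.95
```

View pics/w6z.png

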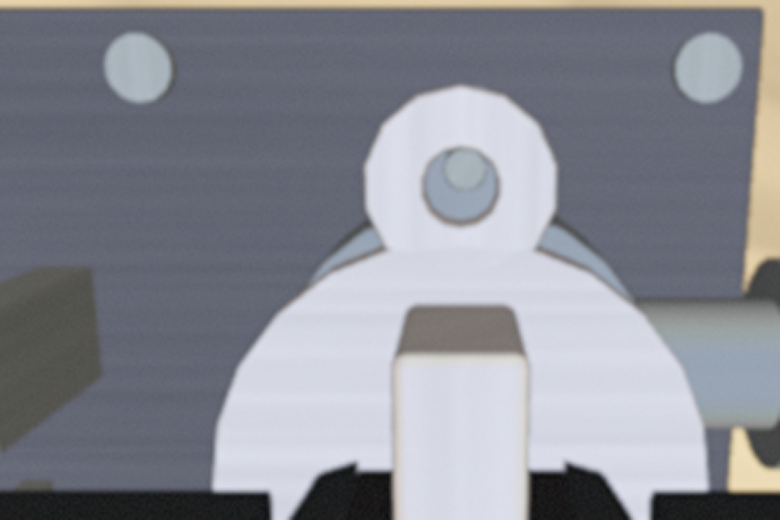

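View pics/side6z.png

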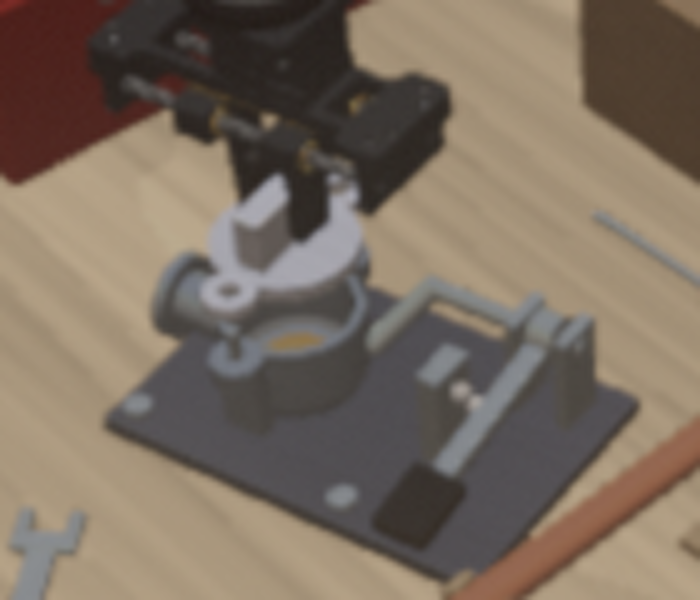

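View pics/scene6z.png

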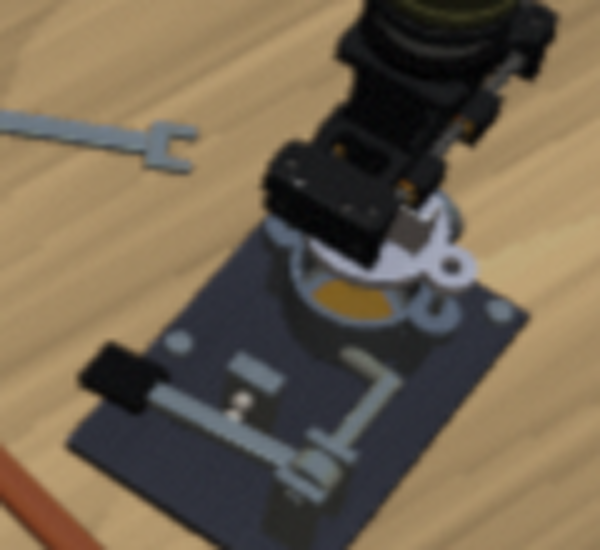

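Run:
```python
from h import *
import pickle
from plant import r
c,s=pickle.load(open('w6.pkl','rb'))
W=lambda x,y:(150+x/2.6-.3,100+y/2.6-.3)
R=Rn.from_quat(s['eef_rot']).as_matrix()
h=onz(c,*W(460,187),.1127);st=onz(c,*W(465,168.5),.085)
print('hole',h,'stud',st,'hole-stud in tool',R.T@(h-st))
sc=r.get_calibration('scene');si=r.get_calibration('side')
h1=onz(si,195+230/5-.4,125+292/5-.4,.1127);h2=onz(sc,325+453/5-.4,145+266/5-.4,.1127)
print('side hole',h1,'scene other hole',h2,(h1+h2)/2,np.linalg.norm(h1-h2))
s=r.get_state();print(s['qd'].round(3));goto(s,[.5454,.2717,.118],106.2)
```

```text
hole [0.49588955 0.2569018  0.1127    ] stud [0.49464427 0.25747221 0.085     ] hole-stud in tool [ 0.00110497 -0.02769773 -0.00088363]
side hole [0.49451031 0.25419433 0.1127    ] scene other hole [0.59186776 0.28684966 0.1127    ] [0.54318903 0.270522   0.1127    ] 0.10268809034526878
[-0.001  0.     0.001  0.     0.001  0.001  0.001]
shift [-0.0005  0.0025 -0.0006] turn [-0.0006  0.0011  0.0033] deg 0.16 jawnow 106.25 tip [0.5461 0.2726 0.1205] F [-0.04  0.55 -2.53] t 12.1
```

Call:
{"op": "arm_command", "data": {"deltas": [{"dx":-0.0005,"dy":0.001,"dz":0.0,"wx":0,"wy":0,"wz":0},{"dx":-0.001,"dy":0.002,"dz":0,"wx":0,"wy":0,"wz":0},{"dx":-0.001,"dy":0.003,"dz":0,"wx":0,"wy":0,"wz":0},{"dx":-0.001,"dy":0.003,"dz":0,"wx":0,"wy":0,"wz":0},{"dx":-0.001,"dy":0.003,"dz":0,"wx":0,"wy":0,"wz":0}]}}

```text
clock: 12.6
tool_pos: [0.5447, 0.2721, 0.2833]
eef_rot: [-0.7, -0.101, 0.099, 0.7]
contact_force: [0.3, -0.1, -2.9]
opening: 0.2
```

Call:
{"op": "arm_command", "data": {"deltas": [{"dx":0,"dy":0,"dz":0,"wx":0,"wy":0,"wz":0},{"dx":0,"dy":0,"dz":0,"wx":0,"wy":0,"wz":0},{"dx":0,"dy":0,"dz":0,"wx":0,"wy":0,"wz":0},{"dx":0,"dy":0,"dz":0,"wx":0,"wy":0,"wz":0},{"dx":0,"dy":0,"dz":0,"wx":0,"wy":0,"wz":0}]}}

```text
clock: 13.1
tool_pos: [0.5447, 0.2721, 0.2833]
eef_rot: [-0.7, -0.101, 0.099, 0.7]
contact_force: [0.4, 0.3, -3.6]
opening: 0.203
```

Run:
```python
from h import *
from plant import r
s=r.get_state();print(s['qd'].round(3),s['opening'])
goto(s,[.5454,.2717,.118],106.2)
im=r.snapshot('wrist')[:,:,::-1];cv2.imwrite('pics/w7.png',im)
```

```text
[-0.002  0.001 -0.001  0.    -0.    -0.    -0.001] 0.2030221243203467
shift [ 0.0006 -0.0007 -0.0005] turn [-0.0004  0.0011  0.0028] deg 0.14 jawnow 106.25 tip [0.545  0.2722 0.1173] F [ 0.38  0.31 -3.59] t 13.1
```

View pics/w7.png

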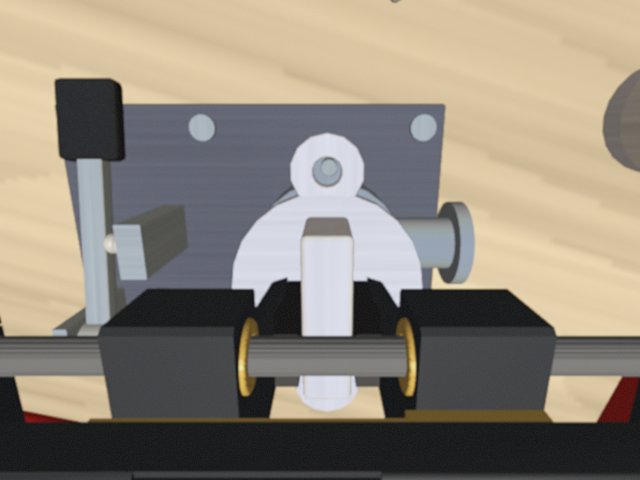

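The stud shows inside the hole at (329,169), the lever is down, and the arm is at rest with the cover's underside about 15 mm above the stud tips. Handing in.

```bash
python3 -c "
from plant import r
print(r.finish_job())"
```

```text
the job is handed in; nothing more can be done
None
```

The clamp lever is down on its catch. The eared cover is held level over the housing with its holes in line with the studs. I handed the job in at about 13 s, still gripping; the interface gave no verdict.

- **Lever:** I pressed the pad down through the catch (11.8 N at the catch, then about 4 N past it) and backed off. The side and wrist pictures showed it staying down by itself, but I could not read its angle directly.
- **Cover:** I gripped it by the rib at 40 N and carried it over the pipe with the underside at about 0.2 m.

Last checks:
- **Height:** the underside is about 15 mm above the stud tips, worked out from the gripper height at the grasp.
- **Alignment:** the wrist picture puts the front hole about 1.4 mm from its stud, measured just before the last 3 mm lowering. After it, the stud still showed inside the hole. The gripper yaw is within about 0.2° of the measured fixture yaw, and its tilt is about 0.1°.
- **Steadiness:** joint speeds are near zero. The grip opening is steady at about 17.9 mm, which fits the 18 mm rib.

One reading was less precise: in the scene and side pictures, the two holes measured 102.7 mm apart instead of 100 mm. Their midpoint still fell within about 0.1 mm of the target. The rear hole and stud were out of the wrist camera's view.

I saw no sign of contact with the pipe rack, the round cover or anything else on the bench, but I did not re-measure their positions at the end.

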